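# Park the probe thermometer in the charger's hidden socket

### The arm

A 6-joint arm with a two-finger parallel gripper is mounted at the origin on a cart in front of the work surface, level with it; the furniture and walls round the work are solid. World frame = base frame: x ahead of the robot, y to its left, z up, the work surface at z = 0. Lengths are in m, angles in rad, forces in N, time in s.
With the tool pointing down it reaches from about 0.35 to 0.85 m from the base axis. Payload 8.1 kg.
Tool frame: the origin (TCP) lies at the very end of the fingers, on their centre line; the grasp point (between the pads) lies 19 mm behind it; z points along the fingers, y is the line along which they close (so a half turn about z gives the same grasp; the last joint's range is limited). The gripper opens to 93 mm and grips with 3 to 60 N. Pads are 15 mm wide; open, the fingers measure 128 mm over their backs; the gripper's body (75 mm by 188 mm) begins 65 mm behind the grasp point.
Start: joints at [-1.379, 0.13, 1.488, -0, 1.523, -0.085], TCP at [0.164, -0.577, 0.219] pointing down, gripper open.
Joint ranges: [-2.96, 2.96], [-0.89, 2.26], [0.02, 2.5], [-1.34, 4.48], [0, 2.73], [-2.66, 2.66]. Speed limits (rad/s): [2.39, 2.39, 2.79, 3.14, 3.14, 3.14].

### API

Orientations are given as a rotation vector (axis times angle).
In Python, from plant import monitor, eyes, ticket gives the robot as it stands.
- The arm moves only by the tool arm_command, never from a script. Its argument "deltas" is a list that holds one entry, the list of rows, each a list of 6 numbers: the shift along the world's x, y, z in cm, then the turn, a rotation vector about the world's x, y, z in degrees. In form: [[[tx, ty, tz, rx, ry, rz], ...]]. A call has 1 to 12 rows; each row shifts and turns the commanded pose from where the row before left it; what a row does not reach is not made up. A row lasts 1/12 s, in which the tool goes at most 41.7 mm and 7.16 degrees, less where a joint would pass 70% of its speed; a pose out of reach is approached as far as the arm can. A call is refused whole if a number of a shift passes 4.17 or a number of a turn 7.16, either way. A call with a gripper value outside its range is refused whole. "gripper" is the opening, from -1 (shut) to 1 (fully open), set as the call begins (left out, the last holds). The fingers move at their own pace and stop on an object; "squeeze" is the grip in N (left out, the last holds). Time passes only in rows, so rows that do not move let the fingers close. It gives the time, the measured TCP pose, the force, the opening and the grip force at its end, in the units of the state.
- monitor.read_state(): the state, without advancing time (a new reading comes with each control period).
- eyes.read_camera(name): name is "scene" or "side" or "wrist"; returns the picture (480x640x3 uint8, blue, green, red); there is no depth.
- eyes.camera_model(name): a dict with "fx", "fy", "cx", "cy" (pixels), "rvec" (rotation vector, rad) and "tvec" (3), from world to camera coordinates, as OpenCV has them. Camera axes: x right, y down, z forward; pixel columns grow to the right and rows downward; lengths in m; the calibration is good to about 2 mm. A picture is of the moment at which its call begins: read the wrist's pose just before it. camera_model takes no time and is no camera call; for the wrist camera it gives the pose at the moment of the call.
- ticket.close_job(): hands the job in; it is judged then, once.
The state is a dict: "t": time; "q": joint angles; "dq": joint speeds; "joint_torque": joint torques, N m; "tool_pos": TCP position; "orientation": TCP orientation; "force": force on the tool from outside, world axes, zero at the start; "wrist_torque": the same for the moment, N m; "opening": finger opening in m; "gripper_force": force on a finger pad.
Only numpy, scipy, OpenCV 4.12 (cv2) and the standard library are available. Lean on these libraries where they do the work, as an engineer would, in place of code of your own. Each camera call takes 0.05 s, during which the arm holds its last target. There are 200 camera calls.

### The job

Put the cordless probe thermometer back on charge: lift it out of its round wooden stand, lower its steel tip into the channel of the white charger and, pressing lightly, feel along the channel floor until the tip drops into the hidden socket. Push it home until its collar sits flat on the charger, and let go so that it stands upright there. Be gentle with the charger, and leave the mug, the spice jar and the mandarin where they are.

Things in the scene. Friction and masses are not known exactly. Their poses are not given: they have to be found in the camera images.
- probe: cordless probe thermometer, 0.12 kg, loose, 115 mm long, at the start upright in the stand. Origin at the centre of the steel tip's end; z runs up along it to the handle. Round steel pin 8 mm diameter from z = 0 to 36 (1 mm chamfer at the end); round steel collar 26 mm diameter from 36 to 40; black square handle 22 x 22 mm (flats across its x and y axes) from 40 to 115
- stand: round light-wood stand, fixed, 72 mm diameter, 45 mm high, with an upright 13 mm hole in the middle in which the pin hangs; the collar rests on the stand's top, so that the probe's origin is 9 mm above the worktop. Origin at the centre of its underside, z up
- charger: white charger, fixed, a low long box 70 mm (x) by 240 mm (y) by 52 mm high. Origin at the centre of its underside, z up, y along its length. Its flat top is the cover plate; in its middle is a straight open channel along y, with a 32 mm wide, 1 mm raised end plate beyond each end. More than 20 N of contact force anywhere on the charger (cover, channel walls, floor, socket) damages it
- channel (a point): centre of the channel's floor when unloaded, 48 mm above the charger's underside, axes as the charger. The channel is 14 mm wide (x), 104 mm long (y), its stiff walls rise 4 mm to the cover plate. The plain grey floor is sprung: under a load it sinks as one piece, from about 1 N on, 1 mm per further newton, and stops hard at 6 mm
- cover (a point): centre of the channel in the cover plate's plane, 4 mm above channel. The hidden socket has its middle up to 30 mm from here either way along y, new each time: 13 mm along y, full channel width, sharp edges, shut by a flush shutter that looks like the floor and yields to 0.2 to 0.5 N. In it the pin sinks until the collar lies on the cover (tip 36 mm below here); its weight keeps it there
- mug: white mug, loose, 84 x 122 x 93 mm, bystander; origin at the centre of its underside
- spice_jar: glass spice jar with a screw cap, loose, 46 mm diameter, 106 mm high, bystander; origin at the centre of its underside
- mandarin: mandarin, loose, about 48 mm diameter, 44 mm high, bystander; origin at its underside
Not all that is in view belongs to the job. Of the things shaped like the probe, the black one is meant.

How it is judged:
On the way, in this order (a step that is already met when the one before it is completed fails the run):
1. the probe is out of its stand and lifted clear of it (height (world z) of probe above 0.06 m), for 0.1 s.
2. the tip is in the channel, at its floor (x of probe in the frame of charger between -0.008 and 0.008 m and y of probe in the frame of charger between -0.05 and 0.05 m and z of probe in the frame of charger between 0.03 and 0.0505 m), for 0.1 s.
At the end, for the whole second after the job is handed in: the probe stands at rest in the socket, upright within 0.08 rad, its tip in the channel and its collar within 3 mm of the cover plate (origin at z = 12 to 19 mm in the charger's frame) (x of probe in the frame of charger between -0.008 and 0.008 m and y of probe in the frame of charger between -0.05 and 0.05 m and z of probe in the frame of charger between 0.012 and 0.019 m and angle between probe's own z axis and vertical below 0.08 rad and linear speed of probe below 0.02 m/s); the robot touches nothing.
It fails at once if the probe or the robot loads the charger with more than 20 N (contact force between any of probe, the arm, the fingers and charger above 20 N).
It fails at once if the mug is moved by more than 20 mm (distance of mug from where it was at the start of the episode above 0.02 m).
It fails at once if the spice jar is moved by more than 20 mm (distance of spice_jar from where it was at the start of the episode above 0.02 m).
It fails at once if the mandarin is moved by more than 20 mm (distance of mandarin from where it was at the start of the episode above 0.02 m).
It also fails if it takes over 51 s, if anything falls off the work surface, if the arm or the gripper's body presses on something with over 40 N, if the wrist force passes 120 N, or if a joint passes its speed limit or range.

## Working session

There is one attempt and no reset: what is moved stays moved. The work goes in short steps, Python scripts to look and compute and a tool call to move; the robot and the scene stay as the last step left them, time stands still between calls to the robot, and variables do not carry over. Pictures are saved under pics/ and viewed, at most 10 in all, crops included, and the job is handed in when it is done.

Besides the shell and the picture viewer there is one more tool, called after "Call:" in YAML: its name, and indented under it one key for each argument. arm_command: Moves the arm, as the interface text tells. Its arguments: {"type":"object","properties":{"deltas":{"type":"array"},"gripper":{"type":"number"},"squeeze":{"type":"number"}},"required":["deltas"]}

```bash
mkdir -p pics; ls; python3 - <<'E'
from plant import monitor, eyes
import cv2,numpy as np
print(monitor.read_state())
a=[]
for n in("scene","side"):
    im=eyes.read_camera(n);cv2.imwrite(f"pics/{n}0.png",im);m=eyes.camera_model(n);print(n,m)
    R=cv2.Rodrigues(np.array(m["rvec"],float))[0];print(-R.T@np.array(m["tvec"]).ravel())
E
```

```text
pics
{'t': 0.0, 'q': array([-1.37940590e+00,  1.31143930e-01,  1.48925699e+00, -1.18815138e-05,
        1.52305712e+00, -8.54101505e-02]), 'dq': array([ 1.64373013e-05,  4.00626375e-04,  2.34337729e-03, -2.41703007e-03,
        3.40314806e-04, -1.67991748e-05]), 'joint_torque': array([-1.91366516e-04, -5.59834099e+01, -4.91764927e+01,  7.66480062e-02,
        3.51551094e-02, -1.14715745e-04]), 'tool_pos': array([ 0.16386778, -0.5765838 ,  0.21761002]), 'orientation': array([-3.10970814e+00, -4.33154596e-01,  1.73708544e-04]), 'force': array([ 1.11759218,  0.10157405, -0.62105305]), 'wrist_torque': array([ 0.02581611, -0.0307973 ,  0.03521792]), 'gripper_force': 0.0, 'opening': 0.09302224382648418}
scene {'fx': 576.8176991176332, 'fy': 576.8176991176332, 'cx': 323.4665648980224, 'cy': 234.23901706191262, 'rvec': array([ 1.21086854, -2.39673536,  0.88010653]), 'tvec': array([0.33356838, 0.32825838, 0.96480594])}
[-0.10674473  0.48888682  0.94840243]
side {'fx': 440.77891709298996, 'fy': 440.77891709298996, 'cx': 312.58085100264924, 'cy': 241.7315112004732, 'rvec': array([ 1.97509647,  0.07026103, -0.03478319]), 'tvec': array([-0.5099652 ,  0.07976472,  1.0508435 ])}
[ 0.5662747  -0.89894219  0.49186875]
```

View pics/scene0.png

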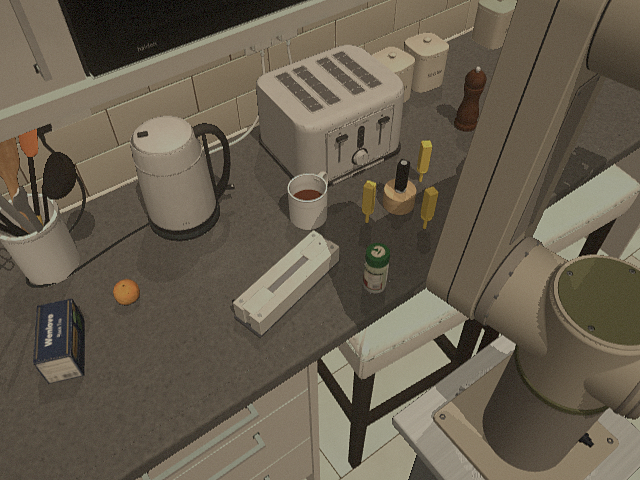

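View pics/side0.png

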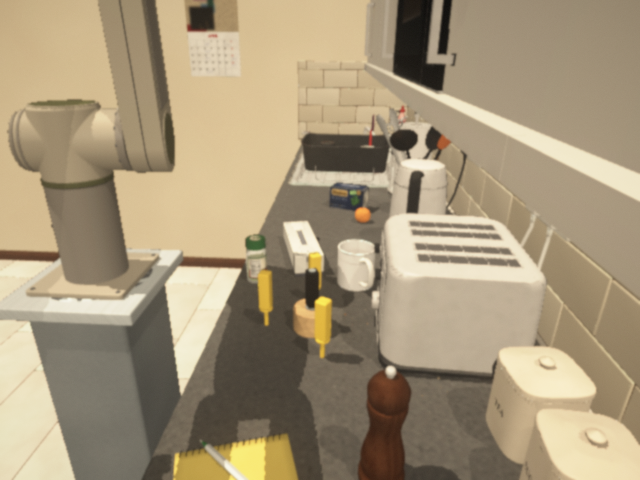

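Candidates for the probe: black one at scene (402,175) in the wooden stand (399,197); the yellow ones at (369,200), (425,157) and (429,207). The side view shows the black one at (312,288). By the description I choose the black one. The charger runs from (240,310) to (335,250), with the jar at (376,268), the mug at (308,200) and the mandarin at (126,292).

```bash
cat > h.py <<'E'
import cv2,numpy as np
def cam(m):
    R=cv2.Rodrigues(np.array(m["rvec"],float))[0];t=np.array(m["tvec"],float).ravel()
    return R,t,np.array([[m["fx"],0,m["cx"]],[0,m["fy"],m["cy"]],[0,0,1]])
def ray(m,p):
    R,t,K=cam(m);d=R.T@np.linalg.solve(K,[p[0],p[1],1.]);return -R.T@t,d/np.linalg.norm(d)
def plane(m,p,z):
    c,d=ray(m,p);return c+d*(z-c[2])/d[2]
def proj(m,X):
    R,t,K=cam(m);u=K@(R@np.array(X)+t);return u[:2]/u[2]
def tri(rs):
    A=sum(np.eye(3)-np.outer(d,d) for c,d in rs);b=sum((np.eye(3)-np.outer(d,d))@c for c,d in rs)
    X=np.linalg.solve(A,b);return X,[float(np.linalg.norm((np.eye(3)-np.outer(d,d))@(X-c))) for c,d in rs]
E
python3 - <<'E'
from h import *
from plant import eyes
ims={n:cv2.imread(f"pics/{n}0.png") for n in("scene","side")};M={n:eyes.camera_model(n) for n in ims}
def blobs(n,mask,box,k=80):
    x0,y0,x1,y1=box;mm=np.zeros_like(mask);mm[y0:y1,x0:x1]=mask[y0:y1,x0:x1]
    N,L,S,C=cv2.connectedComponentsWithStats(mm.astype(np.uint8));return [(L==i,S[i],C[i]) for i in range(1,N) if S[i][4]>k]
hsv={n:cv2.cvtColor(i,cv2.COLOR_BGR2HSV) for n,i in ims.items()}
r={}
for n,box in(("scene",(385,145,425,200)),("side",(295,255,330,315))):
    for m,s,c in blobs(n,hsv[n][...,2]<45,box):
        print(n,"black",s,c); r[n]=ray(M[n],c)
print("handle centre",tri(list(r.values())))
for n,box in(("scene",(350,130,450,235)),("side",(250,240,340,360))):
    for m,s,c in blobs(n,(hsv[n][...,1]>150)&(abs(hsv[n][...,0].astype(int)-26)<6)&(hsv[n][...,2]>90),box,40): print(n,"yellow",s,c)
    for m,s,c in blobs(n,(hsv[n][...,1]>70)&(hsv[n][...,1]<150)&(abs(hsv[n][...,0].astype(int)-14)<8)&(hsv[n][...,2]>80),box,100): print(n,"wood",s,c)
E
python3 - <<'E'
import cv2
a=cv2.imread("pics/scene0.png")[130:340,220:460]
cv2.imwrite("pics/crop1.png",cv2.resize(a,(686,600),interpolation=cv2.INTER_CUBIC))
E
```

```text
scene black [395 159  15  32 318] [401.57232704 175.89937107]
handle centre (array([-0.13332817,  0.51713309,  0.98501822]), [3.2953327847645784e-17])
scene yellow [417 141  15  41 248] [424.04435484 160.91532258]
scene yellow [362 181  14  42 289] [368.01038062 199.36678201]
scene yellow [421 186  17  43 339] [428.66961652 204.2920354 ]
scene wood [383 178  34  37 843] [398.82206406 197.96915777]
side yellow [309 253  12  35 199] [315.31155779 263.82914573]
side yellow [258 270  15  55 580] [264.82931034 293.48965517]
side yellow [314 296  18  62 788] [322.43781726 321.76522843]
side wood [250 258  25  70 331] [265.05740181 290.70996979]
side wood [291 293  44  67 992] [307.88407258 321.23185484]
```

View pics/crop1.png

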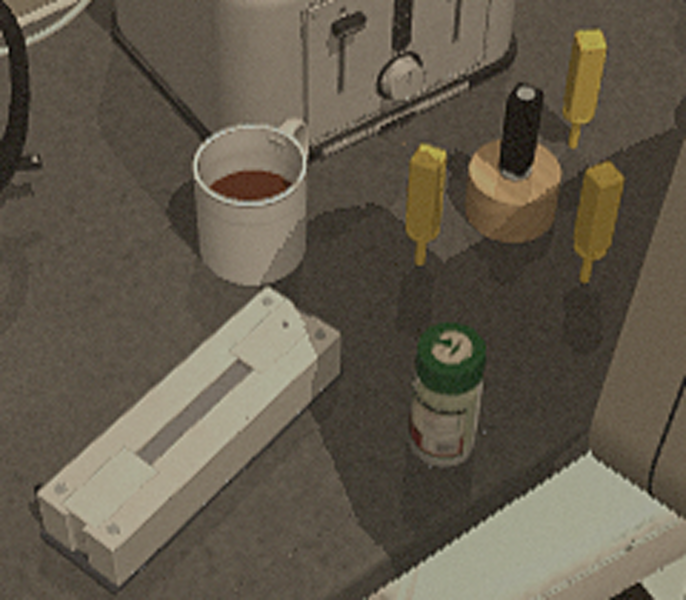

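The crop confirms the choice: black square handle with a steel collar in the wooden stand, top at crop (526,92). Yellow decoys stand around it. The charger's top channel runs from crop (145,460) to (250,368).

```bash
python3 - <<'E'
from h import *
from plant import eyes
M={n:eyes.camera_model(n) for n in("scene","side")}
k=240/686
s=lambda u,v:(220+u*k,130+v*k)
P=lambda n,u,z:print(n,np.round(plane(M["scene"],u,z),4))
P("probe top",s(526,92),.124); P("stand top",s(514,176),.045)
sd=cv2.imread("pics/side0.png");g=cv2.cvtColor(sd,cv2.COLOR_BGR2HSV)[...,2]
mm=np.zeros_like(g);mm[262:308,302:322]=g[262:308,302:322]<70
ys,xs=np.nonzero(mm);print("side black",xs.mean(),ys.mean(),xs.min(),xs.max(),ys.min(),ys.max())
print("handle c",tri([ray(M["scene"],(401.6,175.9)),ray(M["side"],(xs.mean(),ys.mean()))]))
for a in [(368,199.4),(424,160.9),(428.7,204.3)]:
  for b in [(315.3,263.8),(264.8,293.5),(322.4,321.8)]:
    X,e=tri([ray(M["scene"],a),ray(M["side"],b)])
    if max(e)<.02: print("decoy",a,b,np.round(X,3),e)
for n,u in(("A",(37,490)),("B",(117,560)),("C",(341,345)),("D",(262,287)),("chan near L",(137,458)),("chan far R",(255,368))): P(n,s(*u),.052)
P("jar cap",s(452,345),.106);P("jar base",s(440,458),0);P("mug rim c",s(250,170),.093);P("mug base",s(245,272),0);P("mand",(126,292),.022)
E
```

```text
probe top [ 0.5199 -0.1786  0.124 ]
stand top [ 0.5142 -0.1722  0.045 ]
side black 310.8684863523573 287.7866004962779 303 318 271 307
handle c (array([ 0.51870962, -0.17573984,  0.08690487]), [2.9937398570578246e-05, 2.993739857052103e-05])
decoy (368, 199.4) (315.3, 263.8) [ 0.516 -0.075  0.085] [0.005863271633586407, 0.005863271633586326]
decoy (368, 199.4) (322.4, 321.8) [ 0.554 -0.134 -0.005] [0.016100450396819194, 0.016100450396819187]
decoy (424, 160.9) (322.4, 321.8) [ 0.542 -0.262  0.069] [0.0029602382919091405, 0.002960238291909199]
decoy (428.7, 204.3) (264.8, 293.5) [ 0.432 -0.177  0.071] [0.00038120096789930047, 0.0003812009678993422]
A [0.4778 0.2713 0.052 ]
B [0.4023 0.2576 0.052 ]
C [0.4564 0.0391 0.052 ]
D [0.5326 0.0523 0.052 ]
chan near L [0.4604 0.2053 0.052 ]
chan far R [0.4755 0.0991 0.052 ]
jar cap [0.3793 0.0077 0.106 ]
jar base [0.3677 0.0188 0.    ]
mug rim c [0.6004 0.0137 0.093 ]
mug base [0.5898 0.0286 0.    ]
mand [0.6401 0.4203 0.022 ]
```

```bash
python3 - <<'E'
from h import *
from plant import eyes,monitor
s=monitor.read_state();m=eyes.camera_model("wrist");R,t,K=cam(m);T=cv2.Rodrigues(s["orientation"])[0]
print(T.T@(-R.T@t-s["tool_pos"]),"\n",T.T@R.T,"\n",T,K)
E
```

```text
[ 0.06899653  0.00043476 -0.16532072] 
 [[ 3.59461400e-04 -9.68305681e-01 -2.49767851e-01]
 [ 9.99999911e-01  4.02685991e-04 -1.21960311e-04]
 [ 2.18672876e-04 -2.49767785e-01  9.68305740e-01]] 
 [[ 9.61933257e-01  2.73284305e-01 -3.11629404e-04]
 [ 2.73284439e-01 -9.61931829e-01  1.66491316e-03]
 [ 1.55228392e-04 -1.68669880e-03 -9.99998565e-01]] [[428.26021143   0.         318.54476663]
 [  0.         428.26021143 240.62952824]
 [  0.           0.           1.        ]]
```

Call:
arm_command:
  deltas:
    - [[1.45,1.65,0.3,0,0,0],[1.45,1.65,0.3,0,0,0],[1.45,1.65,0.3,0,0,0],[1.45,1.65,0.3,0,0,0],[1.45,1.65,0.3,0,0,0],[1.45,1.65,0.3,0,0,0],[1.45,1.65,0.3,0,0,0],[1.45,1.65,0.3,0,0,0],[1.45,1.65,0.3,0,0,0],[1.45,1.65,0.3,0,0,0],[1.45,1.65,0.3,0,0,0],[1.45,1.65,0.3,0,0,0]]

```text
t: 1.1
tool_pos: [0.3384, -0.3781, 0.2543]
orientation: [-3.111, -0.433, 0.001]
force: [1.2, 0.0, 0.4]
opening: 0.0928
gripper_force: 0.0
```

Call:
arm_command:
  deltas:
    - [[1.5,1.7,-0.3,0,0,0],[1.5,1.7,-0.3,0,0,0],[1.5,1.7,-0.3,0,0,0],[1.5,1.7,-0.3,0,0,0],[1.5,1.7,-0.3,0,0,0],[1.5,1.7,-0.3,0,0,0],[1.5,1.7,-0.3,0,0,0],[1.5,1.7,-0.3,0,0,0],[1.5,1.7,-0.3,0,0,0],[1.5,1.7,-0.3,0,0,0],[1.5,1.7,-0.3,0,0,0],[1.5,1.5,-0.3,0,0,0]]
  gripper: 0.2

```text
t: 2.1
tool_pos: [0.5184, -0.1759, 0.218]
orientation: [-3.111, -0.434, 0.001]
force: [-0.8, -1.2, 0.3]
opening: 0.0556
gripper_force: 0.0
```

```bash
python3 - <<'E'
from plant import eyes,monitor
import cv2
print(monitor.read_state()["tool_pos"],eyes.camera_model("wrist"))
cv2.imwrite("pics/w1.png",eyes.read_camera("wrist"))
E
```

```text
[ 0.51836144 -0.17585096  0.21798815] {'fx': 428.26021142660477, 'fy': 428.26021142660477, 'cx': 318.54476662842814, 'cy': 240.6295282365688, 'rvec': array([-2.33987877,  1.76632968,  0.2257534 ]), 'tvec': array([-0.31132052,  0.40692975,  0.50139299])}
```

View pics/w1.png

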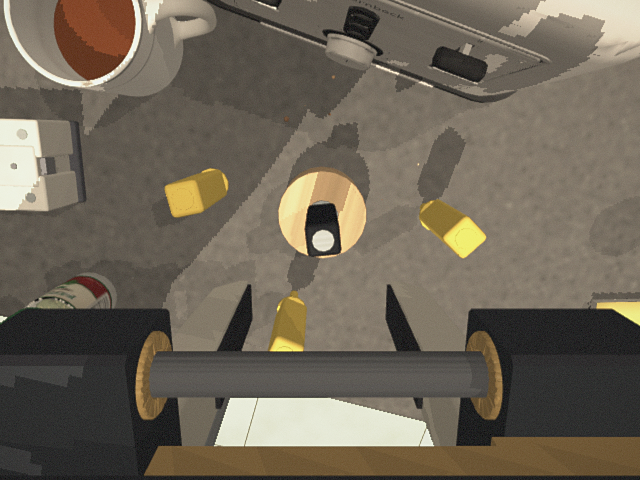

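The wrist view shows the handle top with its light disc at (322,240), the stand circle at about (322,213), and the fingers at left and right. Next I measure the disc and the yaw of the edges.

```bash
python3 - <<'E'
from h import *
from plant import eyes
m=eyes.camera_model("wrist");im=cv2.imread("pics/w1.png");hsv=cv2.cvtColor(im,cv2.COLOR_BGR2HSV)
v=hsv[...,2].copy();c=v[225:262,300:348]
N,L,S,C=cv2.connectedComponentsWithStats(((c>120)&(hsv[225:262,300:348,1]<60)).astype(np.uint8))
for i in range(1,N):
    if S[i][4]>60: p=C[i]+[300,225];print("disc",p,S[i],plane(m,p,.124))
k=np.zeros_like(v);k[190:265,295:352]=(v[190:265,295:352]<70)*255
cn=max(cv2.findContours(k,0,2)[0],key=cv2.contourArea);ap=cv2.approxPolyDP(cn,3,True)[:,0];
for p in ap: print(p,np.round(plane(m,p,.124),4))
bx=k[215:260];
for r in range(232,258,3): 
    x=np.nonzero(k[r])[0];print(r,x.min(),x.max(),np.round(plane(m,(x.min(),r),.124)[:2],4),np.round(plane(m,(x.max()+1,r),.124)[:2],4))
b=[(x,np.nonzero(k[:,x])[0].max()) for x in range(308,342,3)];w=np.array([plane(m,p,.124)[:2] for p in b]);f=cv2.fitLine(w.astype(np.float32),cv2.DIST_HUBER,0,1e-4,1e-4).ravel()
print(b,"edge ang deg",np.degrees(np.arctan2(f[1],f[0])),"tool y ang",np.degrees(np.arctan2(-.9619,.2733)))
E
```

```text
disc [322.65706806 240.26701571] [ 12   5  22  22 382] [ 0.52333096 -0.17519632  0.124     ]
disc [336.58125 258.1875 ] [ 19  26  29  11 160] [ 0.51455439 -0.18686366  0.124     ]
[332 204] [ 0.5468 -0.1743  0.124 ]
[312 205] [ 0.5429 -0.1628  0.124 ]
[308 209] [ 0.5398 -0.1611  0.124 ]
[305 229] [ 0.5272 -0.1627  0.124 ]
[311 256] [ 0.5115 -0.171   0.124 ]
[339 252] [ 0.5189 -0.1872  0.124 ]
232 306 338 [ 0.5256 -0.1638] [ 0.5312 -0.1835]
235 306 339 [ 0.5237 -0.1643] [ 0.5295 -0.1846]
238 306 339 [ 0.5219 -0.1648] [ 0.5277 -0.1852]
241 307 339 [ 0.5202 -0.1659] [ 0.5259 -0.1857]
244 307 339 [ 0.5183 -0.1665] [ 0.524  -0.1863]
247 307 340 [ 0.5164 -0.167 ] [ 0.5223 -0.1874]
250 308 339 [ 0.5147 -0.1681] [ 0.5203 -0.1874]
253 308 337 [ 0.5129 -0.1686] [ 0.5181 -0.1867]
256 311 313 [ 0.5115 -0.171 ] [ 0.512  -0.1728]Traceback (most recent call last):
  File "<stdin>", line 14, in <module>
    return umr_maximum(a, axis, None, out, keepdims, initial, where)
ValueError: zero-size array to reduction operation maximum which has no identity
```

Call:
arm_command:
  deltas:
    - [[0.15,0,-1.5,0,0,3.5],[0.15,0,-1.5,0,0,3.5],[0,0,-1.5,0,0,0],[0,0,-1.5,0,0,0],[0,0,-1.5,0,0,0],[0,0,-1.5,0,0,0],[0,0,-1.5,0,0,0],[0,0,-1.5,0,0,0],[0,0,-1.5,0,0,0],[0,0,-1.5,0,0,0],[0,0,0,0,0,0]]

```text
t: 3.07
tool_pos: [0.5183, -0.1761, 0.0648]
orientation: [-3.076, -0.622, 0.008]
force: [-0.6, 0.1, -1.2]
opening: 0.0559
gripper_force: 0.0
```

Call:
arm_command:
  deltas:
    - [[0,0,0,0,0,0],[0,0,0,0,0,0],[0,0,0,0,0,0],[0,0,0,0,0,0],[0,0,0,0,0,0],[0,0,0,0,0,0],[0,0,0,0,0,0],[0,0,0,0,0,0]]
  gripper: -1
  squeeze: 25

```text
t: 3.73
tool_pos: [0.5215, -0.1774, 0.0694]
orientation: [3.079, 0.622, 0.001]
force: [-1.0, 0.6, 4.9]
opening: 0.0217
gripper_force: 24.9
```

```bash
python3 - <<'E'
from plant import eyes,monitor
import cv2,numpy as np
s=monitor.read_state();print(s["tool_pos"],s["opening"],s["force"],s["wrist_torque"])
a=eyes.read_camera("side");b=eyes.read_camera("wrist");cv2.imwrite("pics/s2.png",a);cv2.imwrite("pics/w2.png",b)
cv2.imwrite("pics/c2.png",np.hstack([cv2.resize(a[200:380,220:400],(400,400)),cv2.resize(b[100:400,170:470],(400,400))]))
E
```

```text
[ 0.52145719 -0.17738538  0.06936118] 0.021743191296983194 [-0.97985378  0.59650916  4.89004596] [ 0.04406492  0.15178985 -0.03041104]
```

View pics/c2.png

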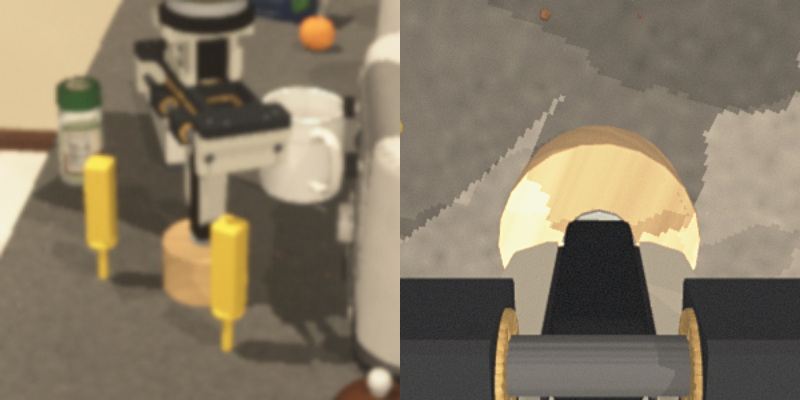

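The probe is gripped (opening 21.7 mm, matching the 22 mm flats). Lifting.

Call:
arm_command:
  deltas:
    - [[0,0,0.6,0,0,0],[0,0,1,0,0,0],[0,0,1.2,0,0,0],[0,0,1.2,0,0,0],[0,0,1.2,0,0,0],[0,0,1.2,0,0,0],[0,0,1.2,0,0,0],[0,0,1.2,0,0,0],[0,0,1.2,0,0,0],[0,0,1.2,0,0,0],[0,0,1.2,0,0,0],[0,0,0.6,0,0,0]]

```text
t: 4.83
tool_pos: [0.5217, -0.1775, 0.201]
orientation: [3.078, 0.622, 0.003]
force: [0.3, -0.6, -1.4]
opening: 0.0217
gripper_force: 24.9
```

Call:
arm_command:
  deltas:
    - [[-0.2,1.4,0,0,0,0],[-0.2,1.4,0,0,0,0],[-0.2,1.4,0,0,0,0],[-0.2,1.4,0,0,0,0],[-0.2,1.4,0,0,0,0],[-0.2,1.4,0,0,0,0],[-0.2,1.4,0,0,0,0],[-0.2,1.4,0,0,0,0],[-0.2,1.4,0,0,0,0],[-0.2,1.4,0,0,0,0],[-0.2,1.4,0,0,0,0],[-0.2,1.4,0,0,0,0]]

```text
t: 5.83
tool_pos: [0.4964, -0.0074, 0.1985]
orientation: [-3.079, -0.623, 0.0]
force: [-0.2, -0.5, -1.7]
opening: 0.0218
gripper_force: 24.9
```

Call:
arm_command:
  deltas:
    - [[-0.2,1.4,0,0,0,0],[-0.2,1.4,0,0,0,0],[-0.2,1.4,0,0,0,0],[-0.2,1.4,0,0,0,0],[0,0,0,0,0,0],[0,0,0,0,0,0],[0,0,0,0,0,0]]

```text
t: 6.42
tool_pos: [0.4888, 0.047, 0.1985]
orientation: [3.079, 0.624, -0.0]
force: [-0.0, -0.2, -1.8]
opening: 0.0223
gripper_force: 24.9
```

```bash
python3 - <<'E'
from plant import eyes,monitor
import cv2,numpy as np
s=monitor.read_state();print(s["tool_pos"],s["orientation"],s["opening"],s["force"],s["wrist_torque"],eyes.camera_model("wrist"))
I={n:eyes.read_camera(n) for n in("scene","side","wrist")}
for n in I: cv2.imwrite(f"pics/{n}3.png",I[n])
cv2.imwrite("pics/c3.png",np.hstack([cv2.resize(I["scene"][140:340,220:420],(400,400)),cv2.resize(I["side"][160:300,220:360],(400,400))]))
E
```

```text
[0.48880069 0.04697502 0.19854312] [ 3.07866694e+00  6.23713575e-01 -2.00093178e-04] 0.02230288557657479 [-0.04421131 -0.2352328  -1.82887456] [-0.01029593 -0.04860272  0.0307848 ] {'fx': 428.26021142660477, 'fy': 428.26021142660477, 'cx': 318.54476662842814, 'cy': 240.6295282365688, 'rvec': array([-2.43722655,  1.6154337 ,  0.20493507]), 'tvec': array([-0.14758676,  0.42950272,  0.48660745])}
```

View pics/c3.png

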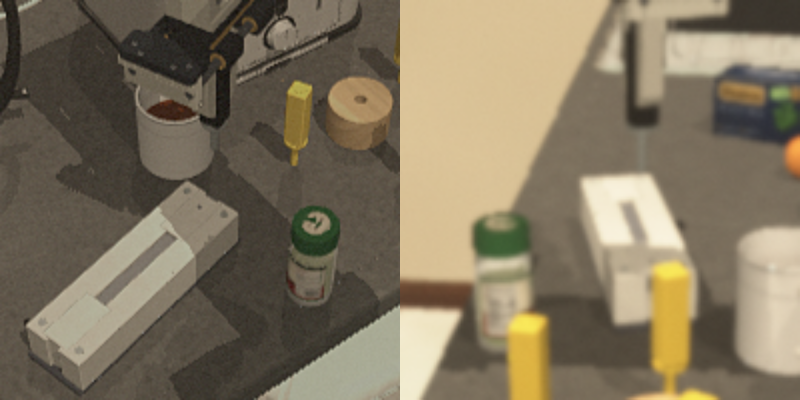

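View pics/wrist3.png

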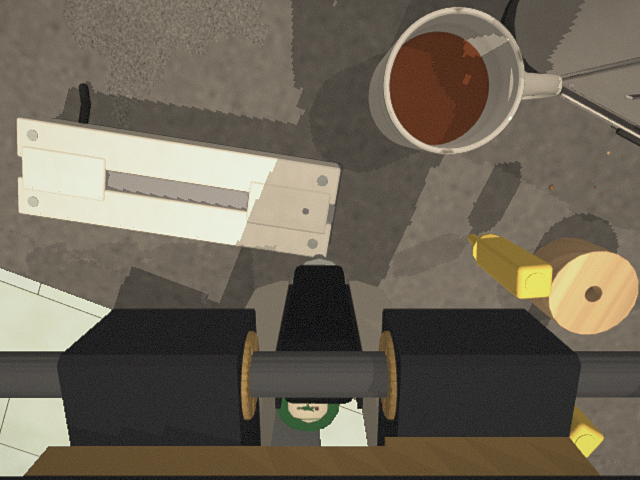

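The wrist view shows the charger's top corners at about (18,118), (340,164), (328,255) and (20,212), with the grey channel from (105,180) to (247,200). The collar's far rim is at about (320,258). The scene/side crop shows the pin at side pixel (304,219) and nothing has been disturbed.

```bash
cat > meas.py <<'E'
from h import *
def line(pts):
    vx,vy,x,y=cv2.fitLine(np.array(pts,np.float32),cv2.DIST_HUBER,0,.01,.01).ravel();return vx,vy,x,y
def collar(im,m,r0,r1,c0,c1,zs):
    g=cv2.cvtColor(im,cv2.COLOR_BGR2GRAY)
    return g[r0:r1,c0:c1]
E
python3 - <<'E'
from h import *
from plant import eyes
m=eyes.camera_model("wrist");im=cv2.imread("pics/wrist3.png");hsv=cv2.cvtColor(im,cv2.COLOR_BGR2HSV);g=cv2.cvtColor(im,cv2.COLOR_BGR2GRAY).astype(int)
P=lambda p,z=.052:plane(m,p,z)[:2]
for p in [(18,118),(340,164),(328,255),(20,212)]: print("corner",np.round(P(p),4))
# channel long edges per column, subpixel by gradient
up=[];lo=[]
gs=cv2.GaussianBlur(g.astype(np.float32),(3,3),0)
for x in range(112,244,4):
    c=int(181+(x-105)*20/142);col=gs[c-18:c+19,x];d=np.diff(col)
    a=np.argmin(d[:19]);b=18+np.argmax(d[18:]) ;up.append((x,c-18+a+.5));lo.append((x,c-18+b+.5))
wu=np.array([P(p) for p in up]);wl=np.array([P(p) for p in lo])
def fl(w):
    f=cv2.fitLine(w.astype(np.float32)*1000,cv2.DIST_HUBER,0,.01,.01).ravel();return f[:2],f[2:]/1000
for n,w in(("far(+x)",wu),("near",wl)):
    d,o=fl(w);r=(w-o)@np.array([-d[1],d[0]]);print(n,d,np.degrees(np.arctan2(d[1],d[0])),o,"rms",r.std())
d,o=fl(wu);nrm=np.array([-d[1],d[0]]);print("width",np.median((wl-o)@nrm))
# outer long edges
for nm,a,b,bright_above in(("outer far",(40,121),(265,153.5),False),("outer near",(40,214.5),(230,242),True)):
    pts=[]
    for x in range(a[0],b[0],6):
        c=int(a[1]+(x-a[0])*(b[1]-a[1])/(b[0]-a[0]));dd=np.diff(gs[c-8:c+9,x]);i=np.argmin(dd) if bright_above else np.argmax(dd);pts.append((x,c-8+i+.5))
    w=np.array([P(p) for p in pts]);dd,oo=fl(w);print(nm,np.degrees(np.arctan2(dd[1],dd[0])),oo,"dist from chan edge",(oo-o)@nrm)
# channel ends along middle
for nm,xs in(("end L",range(92,120)),("end R",range(234,262))):
    pr=[gs[int(round(181+(x-105)*20/142)),x] for x in xs];i=np.argmax(abs(np.diff(pr)));x=xs[i]+.5;p=(x,181+(x-105)*20/142);print(nm,p,np.round(P(p,.053),4))
print("collar rows",g[250:275:1,320],g[262,296:346])
S=eyes.camera_model("side");sg=cv2.cvtColor(cv2.imread("pics/side3.png"),cv2.COLOR_BGR2GRAY);print(sg[208:221:2,294:314]);print(sg[195:203:2,290:320])
print(proj(S,[.4888,.047,.15]),proj(S,[.4888,.047,.138]),proj(S,[.4938,.047,.15]))
E
```

```text
corner [0.4786 0.27  ]
corner [0.537  0.0494]
corner [0.471  0.0305]
corner [0.413  0.2534]
far(+x) [ 0.24115737 -0.97048604] -76.045135 [0.48020887 0.15436065] rms 0.00021086950139622665
near [ 0.24225143 -0.97021353] -75.98054 [0.46612352 0.14975946] rms 0.00022494648530771406
width -0.014775851315668954
outer far -75.94261 [0.4996441  0.18794651] dist from chan edge 0.026961094
outer near -76.02509 [0.43741822 0.15332548] dist from chan edge -0.04177737
end L (104.5, 180.92957746478874) [0.4598 0.2017]
end R (247.5, 201.07042253521126) [0.4862 0.1012]
collar rows [184 189 191 194 127  95  87  85 100 142 142 144 142 141 121  56  30  15
  19  30  22  32  20  16  29] [ 85  89  87  84  85  89  78  84  94 120 136 142 142 146 143 143 142 145
 139 140 140 138 142 142 142 143 141 143 142 144 141 142 145 144 146 145
 128 104  91  92  89  86  87  87  86  87  87  87  86  85]
[[113 113 110 112 111 111 111 112 113 120 123 120 114 109 112 113 113 113
  115 114]
 [113 113 114 113 111 113 113 114 117 121 125 120 114 111 112 112 113 112
  112 111]
 [115 113 113 110 112 112 112 114 116 120 124 119 
[... 260 characters left out ...]
11 112 112 112 113
  111 113]
 [126 128 130 135 138 140 145 146 144 143 148 151 146 136 120 115 112 112
  112 114]]
[[112 113 115 114 112 111 111 110  99  70  51  55  86 115 131 131 130 127
  123 122 120 119 115 113 113 113 112 113 111 111]
 [112 113 112 111 113 112 111 111 100  71  49  49  61  78  85  82  78  72
   68  71  86 103 111 113 113 112 113 112 111 111]
 [114 112 114 111 113 113 112 111  97  71  48  42  45  43  44  44  45  41
   46  53  75  99 110 111 112 111 110 113 112 113]
 [112 112 112 112 113 111 111 113 100  73  50  43  41  44  44  43  44  42
   44  54  77 100 109 110 111 111 109 110 111 112]]
[304.7315981  215.36253436] [304.72579428 220.29073388] [306.91410081 215.42811442]
```

```bash
python3 - <<'E'
from h import *
from plant import eyes,monitor
m=eyes.camera_model("wrist");s=monitor.read_state();T=cv2.Rodrigues(s["orientation"])[0]
for z in(.174,.178): print(z,T.T@(plane(m,(319,258.4),z)-s["tool_pos"]))
C=plane(m,(319,258.4),.174)-T[:,0]*.013;print("axis by wrist",C,"tcp",s["tool_pos"],T[:,0],T[:,1],T[:,2])
ch=np.array([.4730,.1515]);print("delta wrist",ch-C[:2])
S=eyes.camera_model("side")
# channel in side image: edges around rows
g=cv2.cvtColor(cv2.imread("pics/side3.png"),cv2.COLOR_BGR2GRAY).astype(int)
for dy in(-.03,0,.03):
    X=np.array([.4730-.2417*dy,.1515+.9703*dy,.05]);u=proj(S,X);r=int(round(u[1]));print(u,proj(S,X+[.007,0.0017,0]),r,list(g[r,int(u[0])-12:int(u[0])+13]))
Sc=eyes.camera_model("scene");print(proj(Sc,[.4730,.1515,.05]))
E
```

```text
0.174 [0.01148196 0.00061424 0.02460167]
0.178 [0.01269256 0.00061004 0.02060155]
axis by wrist [0.48784314 0.04520315 0.17400131] tcp [0.48900505 0.04636228 0.19860274] [ 9.21725423e-01  3.87843054e-01 -1.00833876e-04] [ 3.87843066e-01 -9.21725413e-01  1.42753036e-04] [-3.75753721e-05 -1.70686822e-04 -9.99999985e-01]
delta wrist [-0.01484314  0.10629685]
[303.76487615 242.41930415] [306.57411978 242.2471185 ] 242 [np.int64(239), np.int64(241), np.int64(241), np.int64(241), np.int64(241), np.int64(241), np.int64(241), np.int64(241), np.int64(237), np.int64(221), np.int64(186), np.int64(160), np.int64(154), np.int64(153), np.int64(167), np.int64(203), np.int64(231), np.int64(239), np.int64(241), np.int64(242), np.int64(242), np.int64(241), np.int64(241), np.int64(241), np.int64(241)]
[301.92154273 237.89772382] [304.66608592 237.734198  ] 238 [np.int64(232), np.int64(238), np.int64(240), np.int64(239), np.int64(239), np.int64(239), np.int64(239), np.int64(239), np.int64(238), np.int64(230), np.int64(201), np.int64(169), np.int64(156), np.int64(154), np.int64(163), np.int64(191), np.int64(224), np.int64(236), np.int64(240), np.int64(239), np.int64(240), np.int64(240), np.int64(240), np.int64(240), np.int64(239)]
[300.1636305  233.58567627] [302.84638402 233.43020208] 234 [np.int64(226), np.int64(233), np.int64(237), np.int64(237), np.int64(237), np.int64(237), np.int64(237), np.int64(236), np.int64(232), np.int64(215), np.int64(179), np.int64(157), np.int64(153), np.int64(157), np.int64(176), np.int64(212), np.int64(231), np.int64(237), np.int64(238), np.int64(238), np.int64(238), np.int64(237), np.int64(237), np.int64(236), np.int64(231)]
[287.9015068  272.90814151]
```

Call:
arm_command:
  deltas:
    - [[-0.05,0.7,0,0,0,0],[-0.05,0.7,0,0,0,0],[-0.05,0.7,0,0,0,0],[-0.05,0.7,0,0,0,0],[-0.05,0.7,0,0,0,0],[-0.05,0.7,0,0,0,0],[-0.05,0.7,0,0,0,0],[-0.05,0.7,0,0,0,0],[-0.05,0.7,0,0,0,0],[-0.05,0.45,0,0,0,0],[0,0,-1,0,0,0],[0,0,-1,0,0,0]]

```text
t: 7.57
tool_pos: [0.4845, 0.1146, 0.1784]
orientation: [3.079, 0.624, 0.002]
force: [0.2, 0.2, -1.5]
opening: 0.0218
gripper_force: 24.9
```

Call:
arm_command:
  deltas:
    - [[0,0,-1,0,0,0],[0,0,-1,0,0,0],[0,0,-1,0,0,0],[0,0,-1,0,0,0],[0,0,-0.8,0,0,0],[0,0,-0.7,0,0,0],[0,0,0,0,0,0],[0,0,0,0,0,0],[0,0,0,0,0,0]]

```text
t: 8.32
tool_pos: [0.4844, 0.1144, 0.1242]
orientation: [3.079, 0.623, 0.001]
force: [0.1, 0.0, -1.5]
opening: 0.0223
gripper_force: 24.9
```

```bash
python3 - <<'E'
from h import *
from plant import eyes,monitor
s=monitor.read_state();m=eyes.camera_model("wrist");print(s["tool_pos"],s["orientation"],s["force"],s["wrist_torque"])
I={n:eyes.read_camera(n) for n in("scene","side","wrist")}
for n in I: cv2.imwrite(f"pics/{n}4.png",I[n])
a=I["side"][200:260,270:350]; w=I["wrist"][60:300,170:490]
cv2.imwrite("pics/c4.png",np.vstack([cv2.resize(w,(480,360)),cv2.resize(a,(480,240))[:240]]))
T=cv2.Rodrigues(s["orientation"])[0];ax=s["tool_pos"]+np.array([-.0012,-.0008,0]);y=np.array([-.2417,.9703]);x=np.array([.9703,.2417]);d=ax[:2]-[.4728,.1515];print("charger xy",d@x,d@y)
S=eyes.camera_model("side")
g=cv2.cvtColor(I["side"],cv2.COLOR_BGR2GRAY).astype(int)
for z in(.06,.065,.07,.08):
    u=proj(S,[ax[0],ax[1],z]);c,r=int(u[0]),int(round(u[1]));print(z,u,c-8,g[r,c-8:c+9])
E
```

```text
[0.48438016 0.11437175 0.12415246] [3.07923565e+00 6.22549741e-01 1.21104820e-03] [ 0.08658089  0.03829047 -1.50033437] [-0.01549686  0.04741207 -0.03355432]
charger xy 0.0009046154082996756 -0.039310662053097876
0.06 [304.63570371 240.18049159] 296 [213 212 209 195 161 144 149 150 157 182 216 229 232 232 232 233 229]
0.065 [304.63775242 238.33954777] 296 [223 222 210 180 157 152 148 141 143 163 202 229 238 239 240 239 239]
0.07 [304.63980849 236.49200241] 296 [220 211 183 160 151 150 145 134 127 138 180 224 236 238 238 238 238]
0.08 [304.64394282 232.77696455] 296 [212 188 164 155 153 156 162 159 144 140 176 222 234 236 236 234 225]
```

View pics/c4.png

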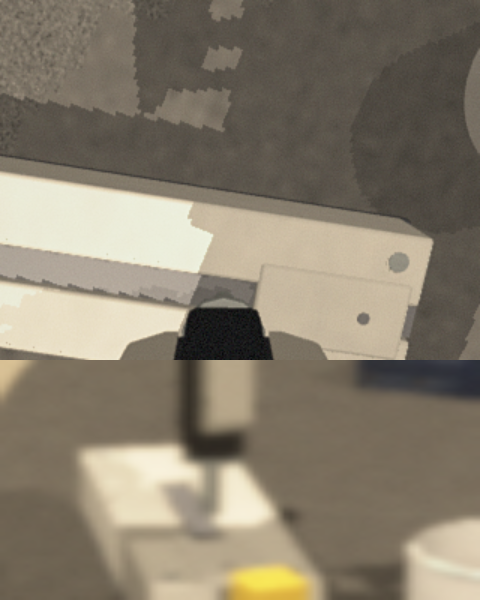

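The wrist view shows the collar centred over the channel near its right end plate, and the side view agrees within about 1 mm. I descend slowly.

Call:
arm_command:
  deltas:
    - [[0,0,-0.2,0,0,0],[0,0,-0.2,0,0,0],[0,0,-0.2,0,0,0],[0,0,-0.2,0,0,0],[0,0,-0.1,0,0,0],[0,0,0,0,0,0],[0,0,0,0,0,0]]

```text
t: 9.05
tool_pos: [0.4839, 0.1143, 0.1145]
orientation: [-3.079, -0.623, 0.001]
force: [0.5, 0.3, -1.7]
opening: 0.0217
gripper_force: 24.9
```

Call:
arm_command:
  deltas:
    - [[0,0,-0.05,0,0,0],[0,0,-0.05,0,0,0],[0,0,-0.05,0,0,0],[0,0,-0.05,0,0,0],[0,0,-0.05,0,0,0],[0,0,0,0,0,0],[0,0,0,0,0,0]]

```text
t: 9.63
tool_pos: [0.484, 0.1143, 0.1121]
orientation: [-3.079, -0.623, 0.0]
force: [0.0, -1.0, -2.2]
opening: 0.022
gripper_force: 24.9
```

Call:
arm_command:
  deltas:
    - [[0,0,-0.05,0,0,0],[0,0,-0.05,0,0,0],[0,0,0,0,0,0],[0,0,0,0,0,0]]

```text
t: 9.97
tool_pos: [0.4839, 0.1143, 0.1111]
orientation: [-3.079, -0.623, 0.0]
force: [0.3, 0.3, -2.2]
opening: 0.0221
gripper_force: 24.9
```

Call:
arm_command:
  deltas:
    - [[0,0,-0.05,0,0,0],[0,0,-0.05,0,0,0],[0,0,-0.05,0,0,0],[0,0,0,0,0,0],[0,0,0,0,0,0]]

```text
t: 10.38
tool_pos: [0.484, 0.1143, 0.1096]
orientation: [-3.079, -0.623, 0.0]
force: [-0.4, 0.8, -1.3]
opening: 0.0219
gripper_force: 24.9
```

Call:
arm_command:
  deltas:
    - [[0,0,-0.05,0,0,0],[0,0,-0.05,0,0,0],[0,0,-0.05,0,0,0],[0,0,0,0,0,0],[0,0,0,0,0,0]]

```text
t: 10.8
tool_pos: [0.4841, 0.1143, 0.1082]
orientation: [3.079, 0.622, 0.0]
force: [-0.4, 0.7, -0.3]
opening: 0.0221
gripper_force: 24.9
```

Call:
arm_command:
  deltas:
    - [[0,0,-0.05,0,0,0],[0,0,-0.05,0,0,0],[0,0,-0.05,0,0,0],[0,0,-0.05,0,0,0],[0,0,0,0,0,0],[0,0,0,0,0,0]]

```text
t: 11.3
tool_pos: [0.4841, 0.1144, 0.1063]
orientation: [3.079, 0.623, 0.0]
force: [0.4, -0.4, 1.3]
opening: 0.0215
gripper_force: 24.9
```

Call:
arm_command:
  deltas:
    - [[-0.024,0.097,0,0,0,0],[-0.024,0.097,0,0,0,0],[-0.024,0.097,0,0,0,0],[-0.024,0.097,0,0,0,0],[0,0,0,0,0,0]]

```text
t: 11.72
tool_pos: [0.4832, 0.1183, 0.1062]
orientation: [3.079, 0.623, 0.001]
force: [0.2, -1.0, 1.7]
opening: 0.0218
gripper_force: 24.9
```

Call:
arm_command:
  deltas:
    - [[-0.024,0.097,0,0,0,0],[-0.024,0.097,0,0,0,0],[-0.012,0.048,0,0,0,0],[0,0,0,0,0,0]]

```text
t: 12.05
tool_pos: [0.4824, 0.1208, 0.1061]
orientation: [-3.079, -0.623, -0.0]
force: [1.0, -0.9, 1.6]
opening: 0.0222
gripper_force: 24.9
```

Call:
arm_command:
  deltas:
    - [[-0.024,0.097,0,0,0,0],[-0.024,0.097,0,0,0,0],[-0.012,0.048,0,0,0,0],[0,0,0,0,0,0]]

```text
t: 12.38
tool_pos: [0.4813, 0.1234, 0.1056]
orientation: [-3.079, -0.623, 0.002]
force: [0.0, -0.4, -1.1]
opening: 0.0213
gripper_force: 24.9
```

Fz fell back to its baseline, so the tip has likely dropped into the socket. I test this by lowering a little.

Call:
arm_command:
  deltas:
    - [[-0.012,0.048,-0.03,0,0,0],[-0.012,0.048,-0.05,0,0,0],[0,0,-0.05,0,0,0],[0,0,0,0,0,0],[0,0,0,0,0,0]]

```text
t: 12.8
tool_pos: [0.4815, 0.124, 0.1047]
orientation: [-3.079, -0.623, 0.0]
force: [0.3, 0.2, -1.7]
opening: 0.0221
gripper_force: 24.9
```

Call:
arm_command:
  deltas:
    - [[0,0,-0.05,0,0,0],[0,0,-0.05,0,0,0],[0,0,0,0,0,0],[0,0,0,0,0,0]]

```text
t: 13.13
tool_pos: [0.4816, 0.124, 0.1038]
orientation: [-3.079, -0.622, 0.0]
force: [0.0, 0.2, -1.0]
opening: 0.0221
gripper_force: 24.9
```

Call:
arm_command:
  deltas:
    - [[0,0,-0.1,0,0,0],[0,0,-0.1,0,0,0],[0,0,-0.1,0,0,0],[0,0,-0.1,0,0,0],[0,0,-0.1,0,0,0],[0,0,0,0,0,0]]

```text
t: 13.63
tool_pos: [0.4814, 0.124, 0.0986]
orientation: [-3.079, -0.623, 0.001]
force: [-0.3, 0.2, -1.9]
opening: 0.0219
gripper_force: 24.9
```

Call:
arm_command:
  deltas:
    - [[0,0,-0.1,0,0,0],[0,0,-0.1,0,0,0],[0,0,-0.1,0,0,0],[0,0,-0.1,0,0,0],[0,0,-0.1,0,0,0],[0,0,0,0,0,0]]

```text
t: 14.13
tool_pos: [0.4814, 0.124, 0.0935]
orientation: [-3.079, -0.623, 0.001]
force: [0.8, 0.1, -2.2]
opening: 0.0217
gripper_force: 24.9
```

Call:
arm_command:
  deltas:
    - [[0,0,-0.1,0,0,0],[0,0,-0.1,0,0,0],[0,0,-0.1,0,0,0],[0,0,-0.1,0,0,0],[0,0,-0.1,0,0,0],[0,0,-0.1,0,0,0],[0,0,-0.1,0,0,0],[0,0,0,0,0,0]]

```text
t: 14.8
tool_pos: [0.4815, 0.124, 0.0866]
orientation: [-3.079, -0.622, 0.0]
force: [-0.4, 0.2, -1.0]
opening: 0.0215
gripper_force: 24.9
```

Call:
arm_command:
  deltas:
    - [[0,0,-0.1,0,0,0],[0,0,-0.1,0,0,0],[0,0,-0.1,0,0,0],[0,0,-0.1,0,0,0],[0,0,-0.1,0,0,0],[0,0,-0.1,0,0,0],[0,0,-0.1,0,0,0],[0,0,0,0,0,0],[0,0,0,0,0,0]]

```text
t: 15.55
tool_pos: [0.4815, 0.124, 0.0798]
orientation: [-3.079, -0.623, 0.0]
force: [0.3, -0.3, -1.7]
opening: 0.0218
gripper_force: 24.9
```

Call:
arm_command:
  deltas:
    - [[0,0,-0.05,0,0,0],[0,0,-0.05,0,0,0],[0,0,0,0,0,0],[0,0,0,0,0,0]]

```text
t: 15.88
tool_pos: [0.4816, 0.124, 0.0788]
orientation: [-3.079, -0.623, -0.0]
force: [-0.3, 0.1, -1.0]
opening: 0.0216
gripper_force: 24.9
```

Call:
arm_command:
  deltas:
    - [[0,0,-0.05,0,0,0],[0,0,-0.05,0,0,0],[0,0,-0.05,0,0,0],[0,0,0,0,0,0],[0,0,0,0,0,0]]

```text
t: 16.3
tool_pos: [0.4816, 0.124, 0.0773]
orientation: [3.079, 0.623, -0.0]
force: [-0.4, 0.3, -1.5]
opening: 0.0222
gripper_force: 24.9
```

Call:
arm_command:
  deltas:
    - [[0,0,-0.03,0,0,0],[0,0,-0.02,0,0,0],[0,0,0,0,0,0],[0,0,0,0,0,0]]

```text
t: 16.63
tool_pos: [0.4816, 0.124, 0.0768]
orientation: [3.079, 0.623, 0.0]
force: [-0.9, 0.1, -1.4]
opening: 0.0219
gripper_force: 24.9
```

Call:
arm_command:
  deltas:
    - [[0,0,-0.02,0,0,0],[0,0,-0.02,0,0,0],[0,0,0,0,0,0],[0,0,0,0,0,0]]

```text
t: 16.97
tool_pos: [0.4816, 0.124, 0.0764]
orientation: [-3.079, -0.623, 0.0]
force: [0.2, 0.2, -1.4]
opening: 0.0217
gripper_force: 24.9
```

Call:
arm_command:
  deltas:
    - [[0,0,-0.02,0,0,0],[0,0,-0.02,0,0,0],[0,0,0,0,0,0],[0,0,0,0,0,0]]

```text
t: 17.3
tool_pos: [0.4816, 0.124, 0.0763]
orientation: [-3.079, -0.623, -0.0]
force: [-2.6, -0.4, 3.9]
opening: 0.022
gripper_force: 24.9
```

Call:
arm_command:
  deltas:
    - [[0,0,-0.02,0,0,0],[0,0,-0.02,0,0,0],[0,0,0,0,0,0],[0,0,0,0,0,0]]

```text
t: 17.63
tool_pos: [0.4817, 0.124, 0.0763]
orientation: [3.079, 0.623, 0.0]
force: [-4.6, -0.7, 8.7]
opening: 0.0221
gripper_force: 24.9
```

Call:
arm_command:
  deltas:
    - [[0,0,-0.02,0,0,0],[0,0,-0.02,0,0,0],[0,0,0,0,0,0],[0,0,0,0,0,0]]

```text
t: 17.97
tool_pos: [0.4817, 0.1241, 0.0763]
orientation: [3.079, 0.623, 0.0]
force: [-6.1, -1.7, 12.0]
opening: 0.0222
gripper_force: 24.9
```

The collar is seated at the expected height. I back off the preload, then open gently.

Call:
arm_command:
  deltas:
    - [[0,0,0.03,0,0,0],[0,0,0.03,0,0,0],[0,0,0.02,0,0,0],[0,0,0,0,0,0],[0,0,0,0,0,0]]

```text
t: 18.38
tool_pos: [0.4817, 0.124, 0.0763]
orientation: [-3.079, -0.623, -0.0]
force: [-2.9, -0.2, 7.2]
opening: 0.0218
gripper_force: 24.9
```

Call:
arm_command:
  deltas:
    - [[0,0,0,0,0,0],[0,0,0,0,0,0],[0,0,0,0,0,0],[0,0,0,0,0,0],[0,0,0,0,0,0],[0,0,0,0,0,0]]
  gripper: 0.1

```text
t: 18.88
tool_pos: [0.4816, 0.124, 0.0759]
orientation: [-3.079, -0.623, 0.0]
force: [0.6, -0.7, -0.7]
opening: 0.0508
gripper_force: 0.0
```

Call:
arm_command:
  deltas:
    - [[0,0,0.5,0,0,0],[0,0,0.8,0,0,0],[0,0,1,0,0,0],[0,0,1,0,0,0],[0,0,1.2,0,0,0],[0,0,1.2,0,0,0],[0,0,1.2,0,0,0],[0,0,1.2,0,0,0],[0,0,1.2,0,0,0],[0,0,1.2,0,0,0],[0,0,0,0,0,0],[0,0,0,0,0,0]]

```text
t: 19.88
tool_pos: [0.4822, 0.1241, 0.182]
orientation: [3.079, 0.622, 0.003]
force: [0.2, -0.6, -0.7]
opening: 0.051
gripper_force: 0.0
```

```bash
python3 - <<'E'
from plant import eyes,monitor
import cv2,numpy as np
s=monitor.read_state();print(s["tool_pos"],s["force"],s["opening"])
I={n:eyes.read_camera(n) for n in("scene","side","wrist")}
cv2.imwrite("pics/c5.png",np.hstack([cv2.resize(I["scene"][140:340,220:420],(400,400)),cv2.resize(I["side"][160:300,220:360],(400,400))]))
E
```

```text
[0.48223353 0.12411961 0.18201153] [ 0.18165729 -0.57114435 -0.70814301] 0.05098777588005914
```

View pics/c5.png

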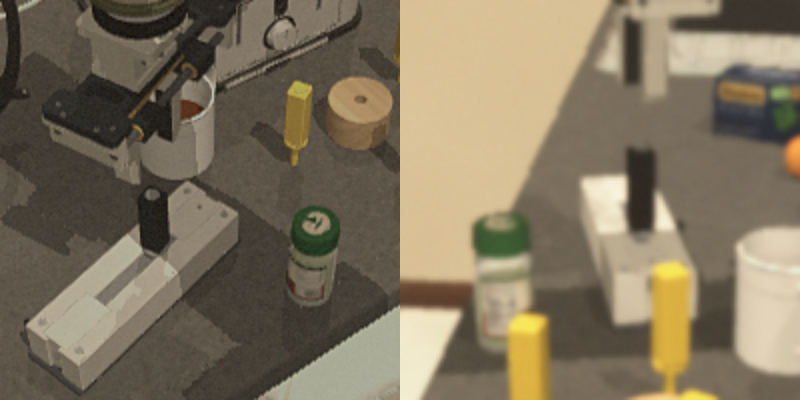

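The probe stands upright with its collar on the cover (scene crop (153,220), side crop (641,190)). The gripper is clear and the bystanders haven't moved.

```bash
python3 -c "
from plant import ticket
print(ticket.close_job())"
```

```text
the job is handed in; nothing more can be done
None
```

The probe thermometer is back on charge: it stands upright in the socket with its collar flat on the charger, nothing else was disturbed, and I handed the job in at about 20 s of the 51 s allowed; no verdict came back.

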